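# Set out a tea tasting on the serving board

## Task

Set out the tea tasting on the dark wooden serving board: stand the wide brewing cup in the middle of the round cork coaster and seat its lid on top, stand the tall tin in the middle of the square coaster, and put the small cup on the board midway between the two coasters. Stand the clay pitcher on the board straight behind the brewing cup (on the side away from the robot, square to the board), clear of the round coaster by about a finger's width. Leave the short tin and the brass weight where they are, and tip nothing over.

Things in the scene. Friction and masses are not known exactly. Their poses are not given: they have to be found in the camera images.
- board: Dark wooden serving board, fixed flat on the table, 320 mm long (its y) by 200 mm deep (its x) by 14 mm thick. Origin on its underside, exactly midway between the centres of the two coasters: 60 mm from the board's near long edge, 140 mm from its far long edge and 160 mm from either end. x points across the board to its far edge (away from the robot), y along it to the left, z up. It is turned up to 0.25 rad.
- coaster_round: Round cork coaster fixed on the board, 76 mm across, 4 mm thick (its top is 18 mm above the table). Origin at the centre of its underside, 100 mm from the board's origin along the board's y, at its left or its right end (the square coaster is at the other). Axes parallel to the board's.
- coaster_square: Square cork coaster fixed on the board, 72 by 72 mm, 4 mm thick (its top is 18 mm above the table). Origin at the centre of its underside, 100 mm from the board's origin along the board's y, at the other end from the round coaster. Axes parallel to the board's.
- brew_cup: Wide brewing cup, white porcelain, round, no handle, open top: 56 mm outside diameter with upright walls from 8 mm height up to the rim at 46 mm, wall 3.5 mm (mouth 49 mm), foot 48 mm across. Origin at the centre of its underside, z up. About 150 g.
- lid: White porcelain lid of the brewing cup, lying right way up: a disc 60 mm across and 5 mm thick with a plug 38 mm across and 6 mm deep below it and an upright round knob 16 mm across and 20 mm tall on top. Origin at the centre of the plug's underside (on which it rests at the start), z up: disc from 6 to 11 mm, knob from 11 to 31 mm. Seated, the plug is inside the cup's mouth, the disc lies on the rim, and the lid's origin is 40 mm above the cup's origin. About 70 g.
- tall_tin: The taller of two closed round plain steel tins: 52 mm diameter, 75 mm tall. Origin at the centre of its underside, z up. About 180 g.
- small_cup: Small tasting cup, white porcelain, round, no handle, open top: 40 mm outside diameter with upright walls from 7 mm height up to the rim at 38 mm, wall 3 mm. Origin at the centre of its underside, z up. About 80 g.
- pitcher: Reddish clay pitcher, round, no handle, open top: 54 mm outside diameter, upright walls, 70 mm tall, wall 3.5 mm, with a small spout (14 mm wide, 8 mm high, standing out 10 mm) at the rim towards its own x. Origin at the centre of its underside, on the axis of the round body, z up. About 220 g. At the start the spout points away from the robot within 0.5 rad.
- short_tin: Bystander, to be left alone: the shorter closed round steel tin, 60 mm diameter, 42 mm tall. Origin at the centre of its underside.
- weight: Bystander, to be left alone: brass check weight, 36 mm diameter, 52 mm tall with a knob on top. Origin at the centre of its underside.
Things that resemble listed ones, but are neither listed nor needed, are in the scene too. What is meant by the pitcher is not pink, purple or turquoise, and is the smaller of those in its own colour.

How it is judged:
By the outcome, as a careful person would: the job done as asked, in the order asked, and still so for the second after the job is handed in, with the robot touching nothing.
It also fails if it takes over 131 s, if anything falls off the work surface, if the arm or the gripper's body presses on something with over 40 N, if the wrist force passes 120 N, or if a joint passes its speed limit or range.

## Robot

A 6-joint arm with a two-finger parallel gripper is mounted at the origin on the work surface. World frame = base frame: x ahead of the robot, y to its left, z up, the work surface at z = 0. Lengths are in m, angles in degrees, forces in N, time in s.
With the tool pointing down it reaches from about 0.25 to 0.725 m from the base axis. Payload 9.7 kg.
Tool frame: the origin (TCP) lies at the very end of the fingers, on their centre line; the grasp point (between the pads) lies 19 mm behind it (bot.grip_depth is the distance from the TCP to the grasp point, in m); z points along the fingers, y is the direction in which the jaws open and shut (so a half turn about z gives the same grasp; the last joint's range is limited). The gripper opens to 85 mm and grips with 20 to 120 N. Pads are 22 mm wide; open, the fingers measure 114 mm over their backs; the gripper's body (76 mm by 85 mm) begins 54 mm behind the grasp point. The pads swing forward as they close: fully open they stand 13 mm farther back than shut.
Start: joints at [68.239, 4.979, 10.078, 95.1, 0, 90], TCP at [0.204, 0.511, 0.231] pointing down, gripper open.
Joint ranges: [-179.16, 179.16], [-48.56, 103.87], [-65.8, 70.77], [-126.05, 130.52], [-82.76, 87.17], [-180, 180]. Speed limits (degrees/s): [127.2, 127.2, 147.25, 180, 180, 180].

## Interface

Orientations are given as [roll, pitch, yaw] about the fixed x, y, z axes, in that order (R = Rz(yaw) Ry(pitch) Rx(roll)).
In Python, from workcell import bot, viewer gives the robot as it stands.
- The arm moves only by the tool arm_command, never from a script. Its argument "motion" is a list of rows, each a list of 3 entries, a list of its own where there are three numbers: the opening, from 0 (shut) to 1 (fully open), then the shift along the tool's x, y, z in units of 60 mm (1.0 is 60 mm), then the turn, a rotation vector about the tool's x, y, z in units of 6 degrees (1.0 is 6 degrees). A call has 1 to 12 rows; each row shifts and turns the commanded pose from where the row before left it, along the tool's axes as they then stand; what a row does not reach is not made up. A row lasts 1/8 s, in which the tool goes at most 62.5 mm and 10.7 degrees, less where a joint would pass 70% of its speed; a pose out of reach is approached as far as the arm can. A call is refused whole if a number of a shift passes 1 or a number of a turn 1, either way. A call with a gripper value outside its range is refused whole. The fingers move at their own pace and stop on an object; "newtons" is the grip in N (left out, the last holds). Time passes only in rows, so rows that do not move let the fingers close. It gives the time, the measured TCP pose, the force and the opening at its end, in the units of the state.
- bot.get_obs(): the state, without advancing time (a new reading comes with each control period).
- viewer.camera(name): name is "scene" or "top"; returns the picture (384x512x3 uint8, blue, green, red); there is no depth.
- viewer.calibration(name): a dict with "fx", "fy", "cx", "cy" (pixels), "T" (4x4, takes a point from camera to world coordinates). Camera axes: x right, y down, z forward; pixel columns grow to the right and rows downward; lengths in m; the calibration is good to about 2 mm. A picture is of the moment at which its call begins. calibration takes no time and is no camera call.
- bot.job_done(): hands the job in, once; it reports no verdict.
The state is a dict: "time": time; "q": joint angles; "qd": joint speeds; "joint_efforts": joint torques, N m; "ee_pos": TCP position; "tcp_rot": TCP orientation; "wrist_force": force on the tool from outside, world axes, zero at the start; "torque": the same for the moment, N m; "opening": finger opening in m.
Only numpy, scipy, OpenCV 4.12 (cv2) and the standard library are available. Lean on these libraries where they do the work, as an engineer would, in place of code of your own. Each camera call takes 0.05 s, during which the arm holds its last target.

## Working session

There is one attempt and no reset: what is moved stays moved. The work goes in short steps, Python scripts to look and compute and a tool call to move; the robot and the scene stay as the last step left them, time stands still between calls to the robot, and variables do not carry over. Pictures are saved under pics/ and viewed, and the job is handed in when it is done.

Besides the shell and the picture viewer there is one more tool, called after ">>>" as name(argument=value, ...), one argument or row to a line, values as JSON. arm_command: Moves the arm, as the interface text tells. Its arguments: {"type":"object","properties":{"motion":{"type":"array"},"newtons":{"type":"number"}},"required":["motion"]}

```bash
mkdir -p pics; ls
python3 - <<'E'
from workcell import bot, viewer
import cv2,numpy as np
for n in("scene","top"):
    im=viewer.camera(n); cv2.imwrite(f"pics/{n}0.png",im)
    c=viewer.calibration(n); print(n,{k:(np.round(v,4).tolist()) for k,v in c.items()})
print(bot.get_obs(), bot.grip_depth)
E
```

```text
pics
scene {'fx': 356.9615, 'fy': 356.9615, 'cx': 256.5929, 'cy': 189.2311, 'T': [[0.8556, 0.4396, -0.2734, 0.7572], [0.5175, -0.7114, 0.4755, -0.4832], [0.0145, -0.5483, -0.8361, 0.8916], [0.0, 0.0, 0.0, 1.0]]}
top {'fx': 383.6941, 'fy': 383.6941, 'cx': 259.0806, 'cy': 190.8382, 'T': [[-0.0157, -0.999, 0.0423, 0.4521], [-0.9997, 0.0164, 0.0164, 0.0017], [-0.0171, -0.0421, -0.999, 0.9054], [0.0, 0.0, 0.0, 1.0]]}
{'time': 0.1, 'q': array([ 6.82393112e+01,  5.00654684e+00,  1.00403437e+01,  9.51007479e+01,
       -4.56032809e-04,  9.00019713e+01]), 'qd': array([ 0.06431675, -0.0596696 ,  0.15131449, -0.00101608, -0.05946602,
        0.07577871]), 'joint_efforts': array([-2.29100278e-04, -5.21561193e+01,  4.65652156e+01,  1.59909809e-02,
       -6.99548605e-05, -1.67746883e-06]), 'ee_pos': array([0.20382681, 0.51061303, 0.23067951]), 'tcp_rot': array([-1.79933049e+02,  4.58335988e-04,  1.58237340e+02]), 'wrist_force': array([ 0.92916642, -0.35817914,  0.63263898]), 'torque': array([ 0.02596398, -0.06045724,  0.0614004 ]), 'opening': 0.08532379203987231} 0.0187
```

View pics/scene0.png

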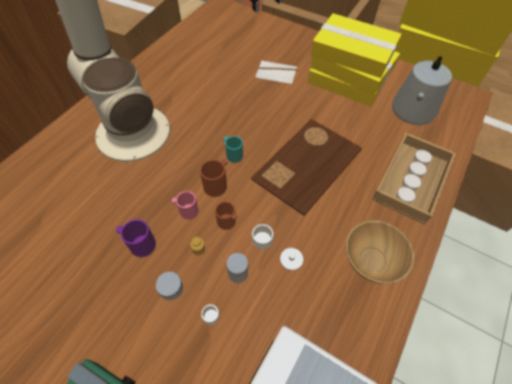

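View pics/top0.png

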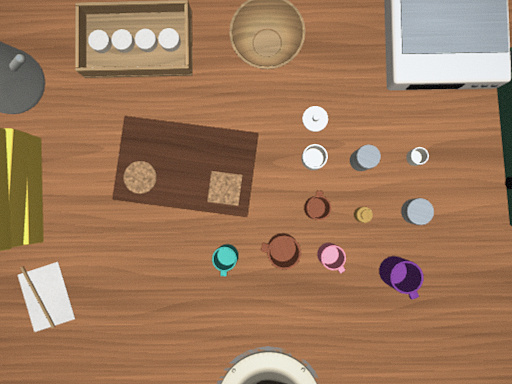

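The top view shows the board with the round coaster at (140,177) and the square one at (225,188). The lid is at (315,118), the brew cup at (315,156), a tin at (368,156), the small cup at (419,156), the weight at (364,214) and another tin at (420,211). The pitcher candidates are:
- reddish, small (317,207), spout pointing away from the robot
- reddish, larger (283,250), spout pointing sideways
- turquoise (225,258), pink (333,257) and purple (405,276), all excluded by colour

(317,207) fits best: it's the smaller of the clay ones, with its spout pointing away. I'll confirm it in an enlarged crop.

```bash
cat > h.py <<'E'
import numpy as np, cv2
from workcell import viewer
def ray(n,u,v,z):
    c=viewer.calibration(n);T=c["T"]
    d=T[:3,:3]@np.array([(u-c["cx"])/c["fx"],(v-c["cy"])/c["fy"],1.]);o=T[:3,3]
    return o+d*(z-o[2])/d[2]
def proj(n,p):
    c=viewer.calibration(n);T=c["T"]
    q=T[:3,:3].T@(np.array(p)-T[:3,3]);return np.array([c["fx"]*q[0]/q[2]+c["cx"],c["fy"]*q[1]/q[2]+c["cy"]])
E
python3 - <<'E'
import cv2,numpy as np
im=cv2.imread("pics/top0.png")
cv2.imwrite("pics/crop_top.png",cv2.resize(im[95:290,195:440],None,fx=3,fy=3,interpolation=cv2.INTER_CUBIC)[:600])
s=cv2.imread("pics/scene0.png")
cv2.imwrite("pics/crop_scene.png",cv2.resize(s[130:330,110:320],None,fx=3,fy=3,interpolation=cv2.INTER_CUBIC))
E
```

```text
(no output)
```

View pics/crop_top.png

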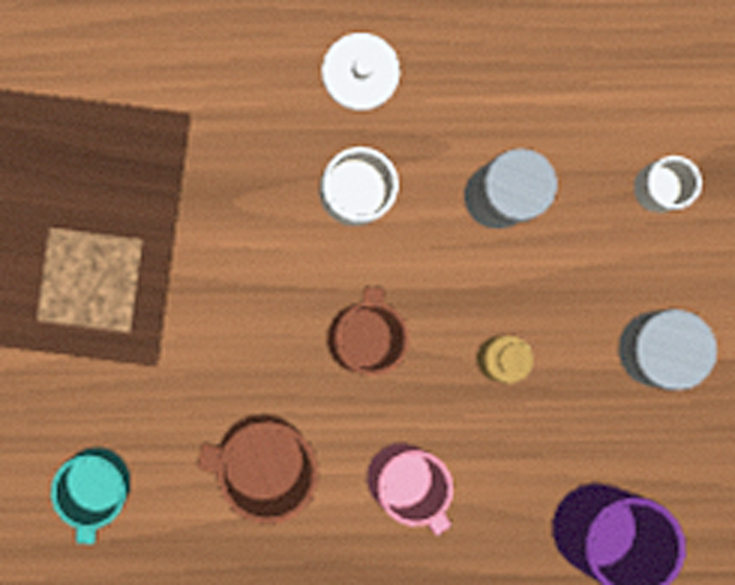

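View pics/crop_scene.png

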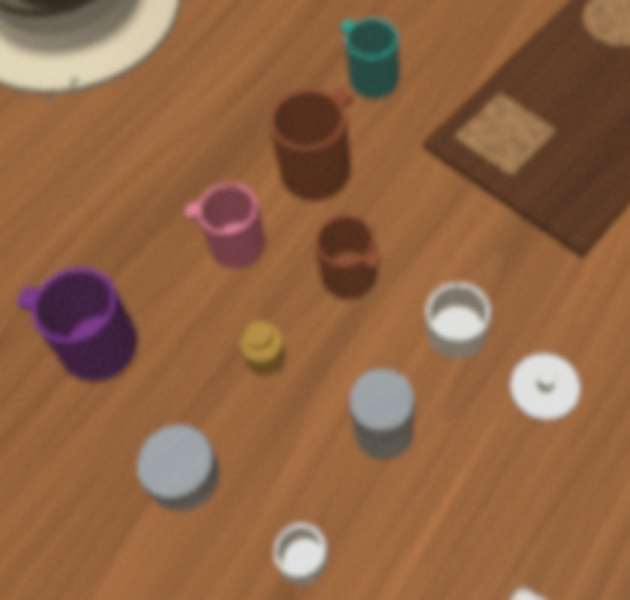

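Both crops agree. The small clay pitcher is at top (317,207), the one in the middle of the scene crop. The larger clay one is beside the turquoise cup. The tin at (368,156) shows a taller side than the one at (420,211), so it is the tall tin. Next I'll measure.

```bash
cat > meas.py <<'E'
from h import *
im=cv2.imread("pics/top0.png"); 
hsv=cv2.cvtColor(im,cv2.COLOR_BGR2HSV)
def blob(mask,u,v,r=28):
    m=np.zeros_like(mask);cv2.circle(m,(u,v),r,255,-1);m&=mask
    m=cv2.morphologyEx(cv2.resize(m,None,fx=4,fy=4,interpolation=cv2.INTER_CUBIC),cv2.MORPH_OPEN,np.ones((5,5)));m=(m>127).astype(np.uint8)
    cs,_=cv2.findContours(m,cv2.RETR_EXTERNAL,cv2.CHAIN_APPROX_NONE)
    return max(cs,key=cv2.contourArea)
def toxy(c,z): # 4x pixel -> world
    p=c.reshape(-1,2).astype(float); p=(p+.5)/4-.5
    return np.array([ray("top",a,b,z)[:2] for a,b in p])
def circ(P):
    A=np.c_[2*P,np.ones(len(P))];s=np.linalg.lstsq(A,(P**2).sum(1),rcond=None)[0]
    r=np.sqrt(s[2]+s[0]**2+s[1]**2);return s[:2],r,np.std(np.linalg.norm(P-s[:2],axis=1)-r)
E
python3 - <<'E'
from meas import *
H,S,V=cv2.split(hsv)
for n,p in dict(lid=(315,118),brew=(315,146),tin=(368,156),small=(422,156),pit=(317,195),pitfloor=(317,208),wood=(345,180),board=(180,150),short=(420,211),round=(140,177),tinshadow=(357,165)).items(): print(n,hsv[p[1],p[0]])
E
```

```text
lid [ 90   3 255]
brew [ 20  17 135]
tin [103  27 202]
small [ 20  29 106]
pit [  8 141 176]
pitfloor [  8 132 158]
wood [ 13 130 178]
board [ 12 140 104]
short [103  25 196]
round [ 15 105 184]
tinshadow [80  9 85]
```

Run:
```python
from meas import *
H,S,V=[a.astype(int) for a in cv2.split(hsv)]
M=lambda b:(b*255).astype(np.uint8)
vis=cv2.resize(im,None,fx=4,fy=4,interpolation=cv2.INTER_CUBIC)
def do(n,mask,u,v,z,r,hull=True,d=None,iters=3):
    c=blob(mask,u,v,r); 
    if hull:c=cv2.convexHull(c)
    m=np.zeros(vis.shape[:2],np.uint8);cv2.drawContours(m,[c],-1,1,-1)
    c=max(cv2.findContours(m,cv2.RETR_EXTERNAL,cv2.CHAIN_APPROX_NONE)[0],key=cv2.contourArea)
    P=toxy(c,z);keep=np.ones(len(P),bool)
    for _ in range(iters):
        ce,rr,s=circ(P[keep]); keep=abs(np.linalg.norm(P-ce,axis=1)-rr)<max(.001,1.5*s)
    cv2.drawContours(vis,[c],-1,(0,255,0),1)
    print(n,np.round(ce,4),"diam mm",round(2000*rr,1),"sd",round(1000*s,2),"kept",keep.mean().round(2))
low=M((S<75)&(V>150))
do("lid",low,315,118,.011,22)
do("brew",low,315,156,.046,22)
do("tall",low,368,156,.075,20)
do("small",low,419,156,.038,18)
do("short",low,420,211,.042,20)
pm=M((H<=10)&(S>90));do("pit",pm,317,208,.070,22,False)
do("weight",M((H>18)&(H<30)&(S>100)&(V>120)),364,214,.045,16)
do("round",M((S<130)&(V>120)),140,177,.018,24)
# square & board
c=blob(M((S<130)&(V>120)),225,188,30);P=toxy(c,.018);r=cv2.minAreaRect((P*1e4).astype(np.float32));print("square",r)
cv2.drawContours(vis,[c],-1,(0,255,0),1)
mb=M((V<135)&(H<20)&(S>100));mb=cv2.morphologyEx(mb,cv2.MORPH_CLOSE,np.ones((41,41)))
c=blob(mb,185,165,90);P=toxy(c,.014);r=cv2.minAreaRect((P*1e4).astype(np.float32));print("board",r)
cv2.drawContours(vis,[c],-1,(0,0,255),1)
cv2.imwrite("pics/fit1.png",vis[400:950,1160:1760]);cv2.imwrite("pics/fit2.png",cv2.resize(vis[400:950,400:1100],None,fx=1,fy=1))
```

```text
lid [ 0.6579 -0.1169] diam mm 61.9 sd 0.32 kept 1.0
brew [ 0.5647 -0.11  ] diam mm 57.7 sd 0.4 kept 0.98
tall [ 0.5594 -0.2226] diam mm 52.0 sd 0.35 kept 1.0
small [ 0.563  -0.3469] diam mm 41.1 sd 0.45 kept 1.0
short [ 0.4375 -0.3432] diam mm 59.4 sd 0.38 kept 0.99
pit [ 0.4503 -0.1113] diam mm 55.5 sd 0.83 kept 0.68
weight [ 0.4325 -0.2172] diam mm 34.4 sd 0.46 kept 0.93
round [0.5268 0.295 ] diam mm 77.9 sd 0.44 kept 0.94
square ((4976.984375, 967.498291015625), (759.6393432617188, 763.9263916015625), 81.78504943847656)Traceback (most recent call last):
  File "<stdin>", line 28, in <module>
  File "meas.py", line 11, in toxy
    return np.array([ray("top",a,b,z)[:2] for a,b in p])
                     ~~~^^^^^^^^^^^^^
  File "h.py", line 4, in ray
    c=viewer.calibration(n);T=c["T"]
ValueError: time passes only in moves, steps and waits
```

```bash
sed -i 's/^from workcell import viewer/from workcell import viewer\nC={n:viewer.calibration(n) for n in("top","scene")}/; s/c=viewer.calibration(n)/c=C[n]/' h.py
cat > m2.py <<'E'
from meas import *
H,S,V=[a.astype(int) for a in cv2.split(hsv)]
M=lambda b:(b*255).astype(np.uint8)
vis=cv2.resize(im,None,fx=4,fy=4,interpolation=cv2.INTER_CUBIC)
def do(n,mask,u,v,z,r,hull=True,d=None,iters=3):
    c=blob(mask,u,v,r); 
    if hull:c=cv2.convexHull(c)
    m=np.zeros(vis.shape[:2],np.uint8);cv2.drawContours(m,[c],-1,1,-1)
    c=max(cv2.findContours(m,cv2.RETR_EXTERNAL,cv2.CHAIN_APPROX_NONE)[0],key=cv2.contourArea)
    P=toxy(c,z);keep=np.ones(len(P),bool)
    for _ in range(iters):
        ce,rr,s=circ(P[keep]); keep=abs(np.linalg.norm(P-ce,axis=1)-rr)<max(.001,1.5*s)
    cv2.drawContours(vis,[c],-1,(0,255,0),1)
    u,v=(proj("top",[*ce,z])+.5)*4-.5;cv2.circle(vis,(int(u),int(v)),3,(0,0,255),-1)
    print(n,np.round(ce,4),"diam mm",round(2000*rr,1),"sd",round(1000*s,2),"kept",keep.mean().round(2))
    return ce
low=M((S<75)&(V>150))
pm=M((H<=10)&(S>90))
cork=M((S<130)&(V>120))
def square():
    c=blob(cork,225,188,30);P=toxy(c,.018);r=cv2.minAreaRect((P*1e4).astype(np.float32));print("square",r)
    cv2.drawContours(vis,[c],-1,(0,255,0),1)
E
python3 - <<'E'
from m2 import *
do("lid",low,315,118,.011,22)
do("brew",low,315,156,.046,22)
do("tall",low,368,156,.075,20)
do("small",low,419,156,.038,18)
do("pit",pm,317,208,.070,22,False)
do("round",cork,140,177,.018,24)
square()
mb=M((V<135)&(H<20)&(S>100));mb=cv2.morphologyEx(mb,cv2.MORPH_CLOSE,np.ones((31,31)))
c=blob(mb,185,165,90);P=toxy(c,.014);r=cv2.minAreaRect((P*1e4).astype(np.float32));print("board",r)
cv2.drawContours(vis,[c],-1,(0,0,255),1)
cv2.imwrite("pics/fit1.png",vis[400:950,1160:1760]);cv2.imwrite("pics/fit2.png",vis[400:950,400:1100])
# predicted scene pixels for two-view check
for n,p in dict(lid=(.6579,-.1169,.011),brew=(.5647,-.11,.046),tall=(.5594,-.2226,.075),small=(.563,-.3469,.038),pit=(.4503,-.1113,.07),round=(.5268,.295,.018),sq=(.4977,.0967,.018)).items(): print(n,proj("scene",p).round(1))
E
```

```text
lid [ 0.6579 -0.1169] diam mm 61.9 sd 0.32 kept 1.0
brew [ 0.5647 -0.11  ] diam mm 57.7 sd 0.4 kept 0.98
tall [ 0.5594 -0.2226] diam mm 52.0 sd 0.35 kept 1.0
small [ 0.563  -0.3469] diam mm 41.1 sd 0.45 kept 1.0
pit [ 0.4503 -0.1113] diam mm 55.5 sd 0.83 kept 0.68
round [0.5268 0.295 ] diam mm 77.9 sd 0.44 kept 0.94
square ((4976.984375, 967.498291015625), (759.6393432617188, 763.9263916015625), 81.78504943847656)
board ((5505.92138671875, 1868.945068359375), (3263.3916015625, 2038.1826171875), 81.46080017089844)
lid [291.5 257.2]
brew [262.7 232.5]
tall [237.4 262. ]
small [210.2 311.9]
pit [225.7 208.4]
round [315.8 135.3]
sq [278.3 173.5]
```

View pics/fit1.png

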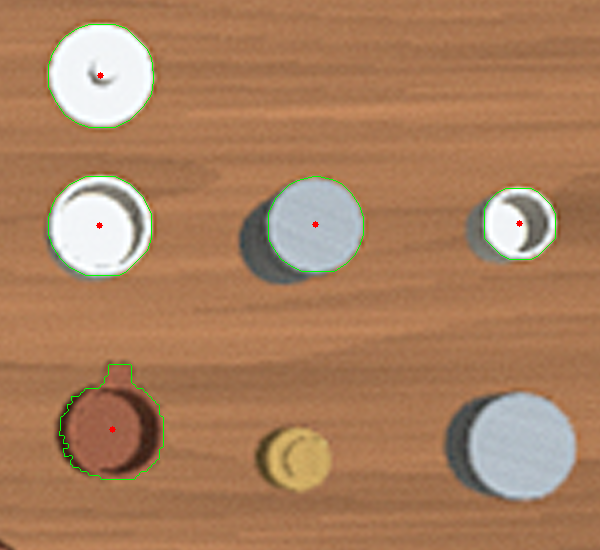

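View pics/fit2.png

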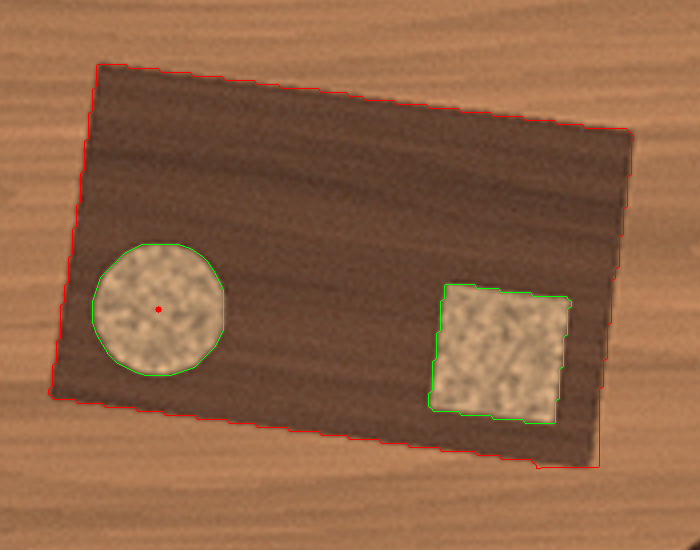

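The measured sizes match the listed ones, with blur adding about 1–2 mm. The coasters are 200.4 mm apart against a stated 200, so the board's yaw is about -8.3°. Predicted scene pixels agree with the picture to about 1–2 px. First I'll turn the tool to yaw 0.

>>> arm_command(
  motion=[
    [1,[0,0,0],[0,0,1]],
    [1,[0,0,0],[0,0,1]],
    [1,[0,0,0],[0,0,1]],
    [1,[0,0,0],[0,0,1]],
    [1,[0,0,0],[0,0,1]],
    [1,[0,0,0],[0,0,1]],
    [1,[0,0,0],[0,0,1]],
    [1,[0,0,0],[0,0,1]],
    [1,[0,0,0],[0,0,1]],
    [1,[0,0,0],[0,0,1]],
    [1,[0,0,0],[0,0,1]],
    [1,[0,0,0],[0,0,1]],
  ],
  newtons=30,
)

```text
time: 1.6
ee_pos: [0.2038, 0.5107, 0.2309]
tcp_rot: [-180.0, 0.0, 86.0]
wrist_force: [0.0, 0.3, 0.6]
opening: 0.0855
```

>>> arm_command(
  motion=[
    [1,[0,0,0],[0,0,1]],
    [1,[0,0,0],[0,0,1]],
    [1,[0,0,0],[0,0,1]],
    [1,[0,0,0],[0,0,1]],
    [1,[0,0,0],[0,0,1]],
    [1,[0,0,0],[0,0,1]],
    [1,[0,0,0],[0,0,1]],
    [1,[0,0,0],[0,0,1]],
    [1,[0,0,0],[0,0,1]],
    [1,[0,0,0],[0,0,1]],
    [1,[0,0,0],[0,0,1]],
    [1,[0,0,0],[0,0,1]],
  ],
)

```text
time: 3.1
ee_pos: [0.3947, 0.3531, 0.2312]
tcp_rot: [-170.0, 4.6, 36.5]
wrist_force: [1.1, 0.8, 0.1]
opening: 0.0852
```

>>> arm_command(
  motion=[
    [1,[0,0,0],[0,0,1]],
    [1,[0,0,0],[0,0,1]],
    [1,[0,0,0],[0,0,0.37]],
    [1,[0,0,0],[0,0,0]],
  ],
)

```text
time: 3.6
ee_pos: [0.4276, 0.2976, 0.2316]
tcp_rot: [-168.1, 7.2, 28.4]
wrist_force: [0.3, 0.2, -0.0]
opening: 0.085
```

```bash
cat > go.py <<'E'
import sys,numpy as np
from scipy.spatial.transform import Rotation as Ro
from workcell import bot
o=bot.get_obs();R=Ro.from_euler("xyz",o["tcp_rot"],degrees=True)
t=np.array(list(map(float,sys.argv[1:4])));yaw=float(sys.argv[4]) if len(sys.argv)>4 else 0
d=R.inv().apply(t-o["ee_pos"])/.06
w=(R.inv()*Ro.from_euler("xyz",[180,0,yaw],degrees=True)).as_rotvec(degrees=True)/6
print("t",round(o["time"],2),"pos",o["ee_pos"].round(4),"rpy",o["tcp_rot"].round(2),"q",o["q"].round(0),"F",o["wrist_force"].round(1),"open",round(o["opening"],4))
print("shift units",d.round(3),"turn units",w.round(3),"min rows",np.ceil(np.linalg.norm(d)/.7))
E
python3 go.py .5647 -.11 .2307 0
```

```text
t 3.6 pos [0.4276 0.2976 0.2316] rpy [-168.08    7.17   28.35] q [ 28.   8.  12. 101.  12. 180.] F [ 0.3  0.2 -0. ] open 0.085
shift units [-1.204  6.946 -1.296] turn units [-1.648  1.657  4.578] min rows 11.0
```

The last joint reached its limit, because yaw = q1 + 180 − q6. I'll use yaw 180 instead, which is the same grasp and keeps q6 near 0.

```bash
python3 go.py .5647 -.11 .2307 180
```

```text
t 3.6 pos [0.4276 0.2976 0.2316] rpy [-168.08    7.17   28.35] q [ 28.   8.  12. 101.  12. 180.] F [ 0.3  0.2 -0. ] open 0.085
shift units [-1.204  6.946 -1.296] turn units [ -2.244  -2.231 -25.236] min rows 11.0
```

>>> arm_command(
  motion=[
    [1,[0,0,0],[-0.09,-0.09,-0.97]],
    [1,[0,0,0],[-0.09,-0.09,-0.97]],
    [1,[0,0,0],[-0.09,-0.09,-0.97]],
    [1,[0,0,0],[-0.09,-0.09,-0.97]],
    [1,[0,0,0],[-0.09,-0.09,-0.97]],
    [1,[0,0,0],[-0.09,-0.09,-0.97]],
    [1,[0,0,0],[-0.09,-0.09,-0.97]],
    [1,[0,0,0],[-0.09,-0.09,-0.97]],
    [1,[0,0,0],[-0.09,-0.09,-0.97]],
    [1,[0,0,0],[-0.09,-0.09,-0.97]],
    [1,[0,0,0],[-0.09,-0.09,-0.97]],
    [1,[0,0,0],[-0.09,-0.09,-0.97]],
  ],
)

```text
time: 5.1
ee_pos: [0.4267, 0.299, 0.2318]
tcp_rot: [-170.7, -0.3, 98.6]
wrist_force: [-0.0, -0.5, 0.4]
opening: 0.0854
```

>>> arm_command(
  motion=[
    [1,[0,0,0],[-0.09,-0.09,-0.97]],
    [1,[0,0,0],[-0.09,-0.09,-0.97]],
    [1,[0,0,0],[-0.09,-0.09,-0.97]],
    [1,[0,0,0],[-0.09,-0.09,-0.97]],
    [1,[0,0,0],[-0.09,-0.09,-0.97]],
    [1,[0,0,0],[-0.09,-0.09,-0.97]],
    [1,[0,0,0],[-0.09,-0.09,-0.97]],
    [1,[0,0,0],[-0.09,-0.09,-0.97]],
    [1,[0,0,0],[-0.09,-0.09,-0.97]],
    [1,[0,0,0],[-0.09,-0.09,-0.97]],
    [1,[0,0,0],[-0.09,-0.09,-0.97]],
    [1,[0,0,0],[-0.09,-0.09,-0.97]],
  ],
)

```text
time: 6.6
ee_pos: [0.4267, 0.2989, 0.2319]
tcp_rot: [-178.6, -0.3, 168.7]
wrist_force: [0.3, 0.3, 0.3]
opening: 0.0853
```

```bash
python3 go.py .5647 -.11 .2307 180
```

```text
t 6.6 pos [0.4267 0.2989 0.2319] rpy [-178.62   -0.33  168.71] q [35.  2.  7. 96. -1. 47.] F [0.3 0.3 0.3] open 0.0853
shift units [-3.59  -6.232  0.15 ] turn units [-0.225 -0.077 -1.88 ] min rows 11.0
```

>>> arm_command(
  motion=[
    [1,[0,0,0],[-0.11,-0.04,-0.94]],
    [1,[0,0,0],[-0.11,-0.04,-0.94]],
    [1,[-0.23,-0.68,0],[0,0,0]],
    [1,[-0.23,-0.68,0],[0,0,0]],
    [1,[-0.23,-0.68,0],[0,0,0]],
    [1,[-0.23,-0.68,0],[0,0,0]],
    [1,[-0.23,-0.68,0],[0,0,0]],
    [1,[-0.23,-0.68,0],[0,0,0]],
    [1,[-0.23,-0.68,0],[0,0,0]],
    [1,[-0.23,-0.68,0],[0,0,0]],
    [1,[-0.23,-0.68,0],[0,0,0]],
    [1,[-0.23,-0.68,0],[0,0,0]],
  ],
)

```text
time: 8.1
ee_pos: [0.5636, -0.111, 0.2323]
tcp_rot: [-179.9, 0.0, 179.8]
wrist_force: [0.5, 0.2, 0.2]
opening: 0.0856
```

```bash
python3 go.py .5647 -.11 .008 180
```

```text
t 8.1 pos [ 0.5636 -0.111   0.2323] rpy [-1.7994e+02  1.0000e-02  1.7980e+02] q [-11.   8.  14.  96.  -0. -11.] F [0.5 0.2 0.2] open 0.0856
shift units [-0.017  0.02   3.738] turn units [-0.009  0.002 -0.034] min rows 6.0
```

>>> arm_command(
  motion=[
    [1,[-0.02,0.02,0.6],[0,0,-0.03]],
    [1,[0,0,0.7],[0,0,0]],
    [1,[0,0,0.7],[0,0,0]],
    [1,[0,0,0.7],[0,0,0]],
    [1,[0,0,0.5],[0,0,0]],
    [1,[0,0,0.3],[0,0,0]],
    [1,[0,0,0.2],[0,0,0]],
    [1,[0,0,0.04],[0,0,0]],
    [1,[0,0,0],[0,0,0]],
  ],
)

```text
time: 9.22
ee_pos: [0.5647, -0.1099, 0.0086]
tcp_rot: [-179.9, 0.0, 179.9]
wrist_force: [0.1, 0.1, -0.2]
opening: 0.0852
```

>>> arm_command(
  motion=[
    [0.4,[0,0,0],[0,0,0]],
    [0.4,[0,0,0],[0,0,0]],
    [0.4,[0,0,0],[0,0,0]],
    [0.4,[0,0,0],[0,0,0]],
    [0.4,[0,0,0],[0,0,0]],
    [0.4,[0,0,0],[0,0,0]],
  ],
  newtons=30,
)

```text
time: 9.98
ee_pos: [0.5647, -0.1102, 0.0087]
tcp_rot: [-179.9, 0.1, 179.8]
wrist_force: [-1.2, 0.1, 6.3]
opening: 0.0543
```

```bash
python3 go.py .5647 -.11 .008 180
```

```text
t 9.97 pos [ 0.5647 -0.1102  0.0087] rpy [-1.7991e+02  6.0000e-02  1.7984e+02] q [-11.  10.  -9.  71.  -0. -11.] F [-1.2  0.1  6.3] open 0.0543
shift units [-0.     0.003  0.012] turn units [-0.015  0.011 -0.027] min rows 1.0
```

>>> arm_command(
  motion=[
    [0.4,[0,0,-0.2],[0,0,0]],
    [0.4,[0,0,-0.4],[0,0,0]],
    [0.4,[0,0,-0.4],[0,0,0]],
    [0.4,[0,0,-0.4],[0,0,0]],
    [0.4,[0,0,-0.4],[0,0,0]],
    [0.4,[0,0,0],[0,0,0]],
  ],
)

```text
time: 10.72
ee_pos: [0.5651, -0.1099, 0.1179]
tcp_rot: [-179.9, 0.2, 179.9]
wrist_force: [-0.5, 0.5, -2.3]
opening: 0.0546
```

```bash
python3 go.py .5268 .295 .117 180
python3 - <<'E'
from h import *
im=viewer.camera("scene");cv2.imwrite("pics/s1.png",cv2.resize(im[120:330,150:380],None,fx=2.5,fy=2.5))
E
```

```text
t 10.72 pos [ 0.5651 -0.1099  0.1179] rpy [-1.7992e+02  1.7000e-01  1.7985e+02] q [-11.   8.   0.  83.  -0. -11.] F [-0.5  0.5 -2.3] open 0.0546
shift units [6.560e-01 6.747e+00 3.000e-03] turn units [-0.014  0.028 -0.025] min rows 10.0
```

View pics/s1.png

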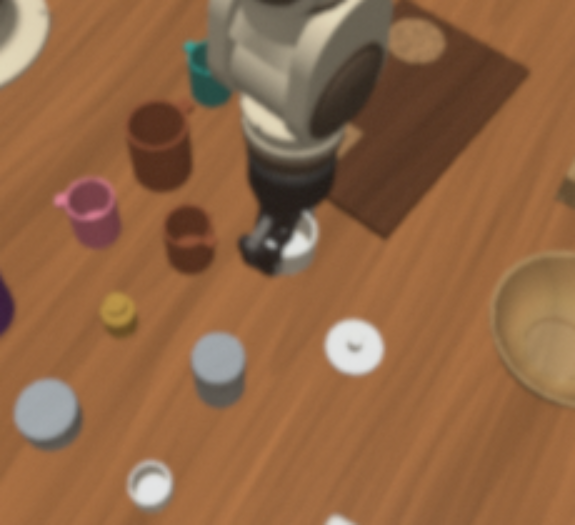

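The cup is lifted and hangs upright in the jaws at about (290,240) in the crop. Moving it over the round coaster.

>>> arm_command(
  motion=[
    [0.4,[0.03,0.3,0],[0,0,0]],
    [0.4,[0.06,0.6,0],[0,0,0]],
    [0.4,[0.06,0.6,0],[0,0,0]],
    [0.4,[0.06,0.6,0],[0,0,0]],
    [0.4,[0.06,0.6,0],[0,0,0]],
    [0.4,[0.06,0.6,0],[0,0,0]],
    [0.4,[0.06,0.6,0],[0,0,0]],
    [0.4,[0.06,0.6,0],[0,0,0]],
    [0.4,[0.06,0.6,0],[0,0,0]],
    [0.4,[0.06,0.6,0],[0,0,0]],
    [0.4,[0.06,0.6,0],[0,0,0]],
    [0.4,[0.06,0.45,0],[0,0,0]],
  ],
)

```text
time: 12.28
ee_pos: [0.5223, 0.2972, 0.1139]
tcp_rot: [-179.9, -0.1, 179.9]
wrist_force: [0.9, -0.3, -2.5]
opening: 0.0542
```

>>> arm_command(
  motion=[
    [0.4,[0,0,0],[0,0,0]],
    [0.4,[0,0,0],[0,0,0]],
  ],
)

```text
time: 12.52
ee_pos: [0.5231, 0.2951, 0.1145]
tcp_rot: [-179.9, -0.1, 179.9]
wrist_force: [-0.2, -0.1, -1.9]
opening: 0.0541
```

```bash
python3 go.py .5268 .295 .0275 180
```

```text
t 12.53 pos [0.5231 0.2951 0.1145] rpy [-1.7989e+02 -1.0000e-01  1.7988e+02] q [29. 11.  4. 83. -0. 30.] F [-0.2 -0.1 -1.9] open 0.0541
shift units [-6.40e-02  1.00e-03  1.45e+00] turn units [-0.018 -0.016 -0.02 ] min rows 3.0
```

>>> arm_command(
  motion=[
    [0.4,[-0.03,0,0.3],[0,0,0]],
    [0.4,[-0.03,0,0.4],[0,0,0]],
    [0.4,[0,0,0.4],[0,0,0]],
    [0.4,[0,0,0.2],[0,0,0]],
    [0.4,[0,0,0.1],[0,0,0]],
    [0.4,[0,0,0.04],[0,0,0]],
    [0.4,[0,0,0],[0,0,0]],
  ],
)

```text
time: 13.4
ee_pos: [0.5277, 0.2953, 0.0295]
tcp_rot: [-180.0, 0.0, 179.8]
wrist_force: [0.0, -0.1, -0.5]
opening: 0.0542
```

```bash
python3 go.py .5268 .295 .0267 180
```

```text
t 13.4 pos [0.5277 0.2953 0.0295] rpy [-1.7996e+02  2.0000e-02  1.7984e+02] q [29. 13. -3. 74. -0. 29.] F [ 0.  -0.1 -0.5] open 0.0542
shift units [ 0.015 -0.005  0.047] turn units [-0.006  0.003 -0.026] min rows 1.0
```

>>> arm_command(
  motion=[
    [0.4,[0.01,0,0.02],[0,0,0]],
    [0.4,[0,0,0.01],[0,0,0]],
    [0.4,[0,0,0],[0,0,0]],
  ],
)

```text
time: 13.78
ee_pos: [0.5268, 0.2952, 0.0273]
tcp_rot: [-179.9, -0.0, 179.8]
wrist_force: [-0.5, 0.9, -1.2]
opening: 0.0542
```

>>> arm_command(
  motion=[
    [0.4,[0,0,0.01],[0,0,0]],
    [0.6,[0,0,0],[0,0,0]],
    [0.7,[0,0,0],[0,0,0]],
    [0.8,[0,0,0],[0,0,0]],
    [1,[0,0,0],[0,0,0]],
    [1,[0,0,0],[0,0,0]],
    [1,[0,0,0],[0,0,0]],
    [1,[0,0,-0.5],[0,0,0]],
    [1,[0,0,-0.7],[0,0,0]],
    [1,[0,0,-0.7],[0,0,0]],
    [1,[0,0,-0.3],[0,0,0]],
    [1,[0,0,0],[0,0,0]],
  ],
)

```text
time: 15.28
ee_pos: [0.5273, 0.2956, 0.1593]
tcp_rot: [-180.0, 0.1, 179.8]
wrist_force: [0.3, -0.2, -0.9]
opening: 0.0855
```

```bash
python3 go.py .6579 -.1169 .12 180
```

```text
t 15.28 pos [0.5273 0.2956 0.1593] rpy [-1.7999e+02  6.0000e-02  1.7985e+02] q [29. 12.  9. 88. -0. 29.] F [ 0.3 -0.2 -0.9] open 0.0855
shift units [-2.193 -6.869  0.658] turn units [-0.002  0.011 -0.025] min rows 11.0
```

>>> arm_command(
  motion=[
    [1,[-0.1,-0.35,0],[0,0,0]],
    [0.5,[-0.2,-0.62,0.06],[0,0,0]],
    [0.5,[-0.2,-0.62,0.06],[0,0,0]],
    [0.5,[-0.2,-0.62,0.06],[0,0,0]],
    [0.5,[-0.2,-0.62,0.06],[0,0,0]],
    [0.5,[-0.2,-0.62,0.06],[0,0,0]],
    [0.5,[-0.2,-0.62,0.06],[0,0,0]],
    [0.5,[-0.2,-0.62,0.06],[0,0,0]],
    [0.5,[-0.2,-0.62,0.06],[0,0,0]],
    [0.5,[-0.2,-0.62,0.06],[0,0,0]],
    [0.5,[-0.2,-0.62,0.06],[0,0,0]],
    [0.5,[-0.09,-0.32,0],[0,0,0]],
  ],
)

```text
time: 16.77
ee_pos: [0.6562, -0.1198, 0.1205]
tcp_rot: [-180.0, -0.2, 179.7]
wrist_force: [0.1, -0.0, -1.1]
opening: 0.0428
```

>>> arm_command(
  motion=[
    [0.5,[0,0,0],[0,0,0]],
    [0.5,[0,0,0],[0,0,0]],
  ],
)

```text
time: 17.02
ee_pos: [0.6567, -0.1167, 0.1226]
tcp_rot: [-180.0, -0.1, 179.9]
wrist_force: [0.6, 0.4, 0.0]
opening: 0.0428
```

```bash
python3 go.py .6579 -.1169 .014 180
python3 - <<'E'
import cv2
from workcell import viewer
im=viewer.camera("top");cv2.imwrite("pics/top1.png",im);cv2.imwrite("pics/t1.png",cv2.resize(im[90:280,90:340],None,fx=3,fy=3,interpolation=cv2.INTER_CUBIC))
E
```

```text
t 17.02 pos [ 0.6567 -0.1167  0.1226] rpy [-1.7996e+02 -7.0000e-02  1.7987e+02] q [-10.  21.  16.  86.  -0. -10.] F [0.6 0.4 0. ] open 0.0428
shift units [-0.022 -0.003  1.81 ] turn units [-0.006 -0.011 -0.022] min rows 3.0
```

View pics/t1.png

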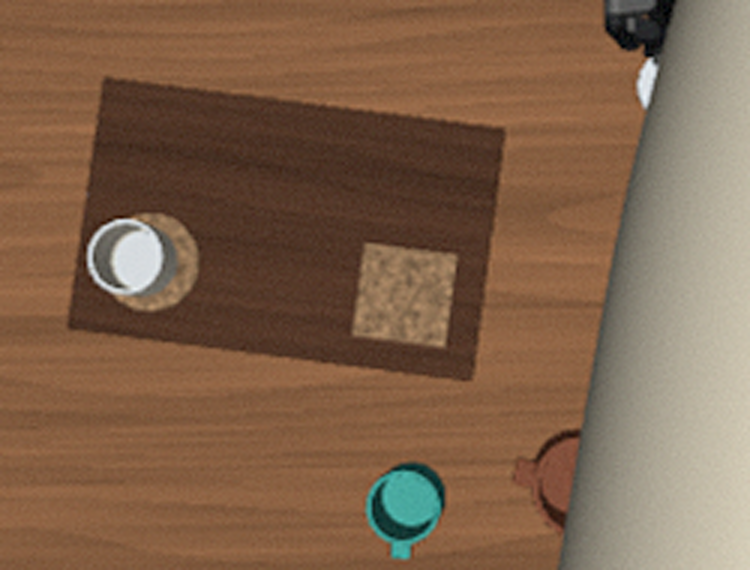

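The cup stands on the round coaster, with its rim at crop (127,257). I'll measure how well it is centred.

```bash
cp pics/top1.png pics/cur.png; sed -i 's#pics/top0.png#pics/cur.png#' meas.py
python3 - <<'E'
from m2 import *
for z in (.064,):
    c=do("brew",M((S<75)&(V>145)),132,176,z,20)
cv2.imwrite("pics/v1.png",vis[620:800,450:650])
print(proj("top",[.5268,.295,.064]),proj("top",[*c,.064]))
E
```

```text
brew [0.5272 0.2977] diam mm 56.8 sd 0.43 kept 0.92
[132.45981148 175.2790887 ] [131.22663114 175.13853231]
```

View pics/v1.png

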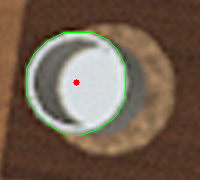

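Run:
```python
from h import *
im=viewer.camera("scene");cv2.imwrite("pics/s2full.png",im);cv2.imwrite("pics/s2.png",cv2.resize(im[95:215,240:370],None,fx=5,fy=5,interpolation=cv2.INTER_CUBIC))
for p in [(.5268,.295,.018),(.5268,.295,.064),(.5272,.2977,.064),(.5268,.2923,.018)]: print(p,(proj("scene",p)).round(2),((proj("scene",p)-[240,95]+.5)*5).round(0))
```

```text
(0.5268, 0.295, 0.018) [315.77 135.27] [381. 204.]
(0.5268, 0.295, 0.064) [318.   125.42] [393. 155.]
(0.5272, 0.2977, 0.064) [318.49 124.94] [395. 152.]
(0.5268, 0.2923, 0.018) [315.4 135.8] [380. 207.]
```

View pics/s2.png

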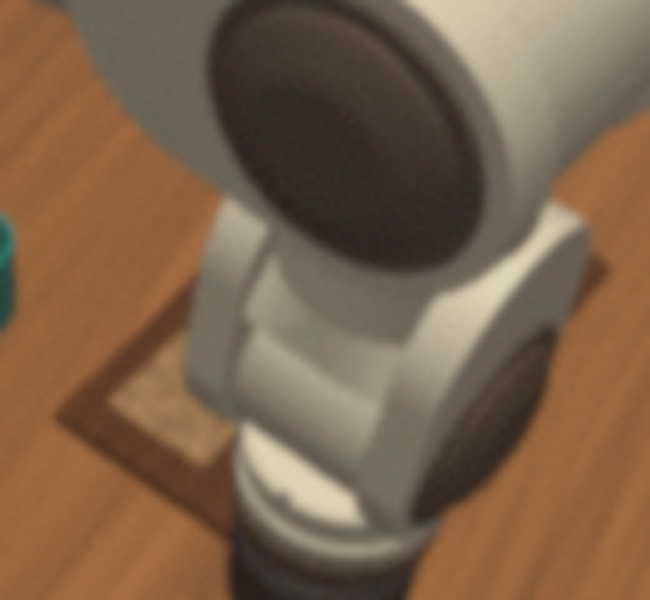

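The top view puts the cup 2.7 mm off centre in +y. The scene view is blocked by the arm here, so I'll check it again from there later. Picking up the lid now.

>>> arm_command(
  motion=[
    [0.5,[-0.02,0,0.5],[0,0,0]],
    [0.5,[0,0,0.5],[0,0,0]],
    [0.5,[0,0,0.4],[0,0,0]],
    [0.5,[0,0,0.25],[0,0,0]],
    [0.5,[0,0,0.12],[0,0,0]],
    [0.5,[0,0,0.04],[0,0,0]],
    [0.5,[0,0,0],[0,0,0]],
  ],
)

```text
time: 18.0
ee_pos: [0.6588, -0.1174, 0.0151]
tcp_rot: [-179.9, 0.0, 179.9]
wrist_force: [-0.0, -0.6, 0.4]
opening: 0.0429
```

>>> arm_command(
  motion=[
    [0.3,[0,0,0],[0,0,0]],
    [0.1,[0,0,0],[0,0,0]],
    [0.1,[0,0,0],[0,0,0]],
    [0.1,[0,0,0],[0,0,0]],
    [0.1,[0,0,0],[0,0,0]],
  ],
  newtons=25,
)

```text
time: 18.62
ee_pos: [0.6587, -0.1175, 0.0151]
tcp_rot: [-179.9, 0.0, 179.8]
wrist_force: [-0.1, -1.0, 6.1]
opening: 0.0148
```

```bash
python3 go.py .6579 -.1169 .12 180
```

```text
t 18.62 pos [ 0.6587 -0.1175  0.0151] rpy [-1.7992e+02  4.0000e-02  1.7984e+02] q [-10.  22.   7.  74.  -0. -10.] F [-0.1 -1.   6.1] open 0.0148
shift units [ 0.012  0.008 -1.748] turn units [-0.013  0.006 -0.027] min rows 3.0
```

>>> arm_command(
  motion=[
    [0.1,[0,0,-0.2],[0,0,0]],
    [0.1,[0,0,-0.5],[0,0,0]],
    [0.1,[0,0,-0.6],[0,0,0]],
    [0.1,[0,0,-0.5],[0,0,0]],
    [0.1,[0,0,0],[0,0,0]],
  ],
)

```text
time: 19.25
ee_pos: [0.6596, -0.1174, 0.1255]
tcp_rot: [-179.9, 0.2, 179.9]
wrist_force: [-0.3, 0.0, -1.6]
opening: 0.0146
```

```bash
python3 go.py .5276 .2952 .123 180
```

```text
t 19.25 pos [ 0.6596 -0.1174  0.1255] rpy [-179.91    0.23  179.85] q [-10.  21.  17.  86.  -0. -10.] F [-0.3  0.  -1.6] open 0.0146
shift units [2.217 6.871 0.022] turn units [-0.016  0.039 -0.024] min rows 11.0
```

>>> arm_command(
  motion=[
    [0.1,[0.1,0.3,0],[0,0,0]],
    [0.1,[0.2,0.62,0],[0,0,0]],
    [0.1,[0.2,0.62,0],[0,0,0]],
    [0.1,[0.2,0.62,0],[0,0,0]],
    [0.1,[0.2,0.62,0],[0,0,0]],
    [0.1,[0.2,0.62,0],[0,0,0]],
    [0.1,[0.2,0.62,0],[0,0,0]],
    [0.1,[0.2,0.62,0],[0,0,0]],
    [0.1,[0.2,0.62,0],[0,0,0]],
    [0.1,[0.2,0.62,0],[0,0,0]],
    [0.1,[0.2,0.62,0],[0,0,0]],
    [0.1,[0.12,0.37,0],[0,0,0]],
  ],
)

```text
time: 20.75
ee_pos: [0.524, 0.2972, 0.1203]
tcp_rot: [-179.9, -0.2, 180.0]
wrist_force: [-0.4, 0.2, 0.3]
opening: 0.0143
```

>>> arm_command(
  motion=[
    [0.1,[0,0,0],[0,0,0]],
    [0.1,[0,0,0],[0,0,0]],
  ],
)

```text
time: 21.0
ee_pos: [0.5256, 0.2949, 0.1211]
tcp_rot: [-179.9, -0.1, 179.9]
wrist_force: [0.1, -0.6, -0.5]
opening: 0.0147
```

```bash
python3 go.py .5276 .2952 .082 180
python3 - <<'E'
from h import *
im=viewer.camera("top");cv2.imwrite("pics/top2.png",im);cv2.imwrite("pics/t2.png",cv2.resize(im[110:240,70:230],None,fx=4,fy=4,interpolation=cv2.INTER_CUBIC))
E
```

```text
t 21.0 pos [0.5256 0.2949 0.1211] rpy [-1.7989e+02 -1.0000e-01  1.7987e+02] q [29. 12.  5. 84. -0. 29.] F [ 0.1 -0.6 -0.5] open 0.0147
shift units [-0.035  0.006  0.651] turn units [-0.018 -0.016 -0.022] min rows 1.0
```

View pics/t2.png

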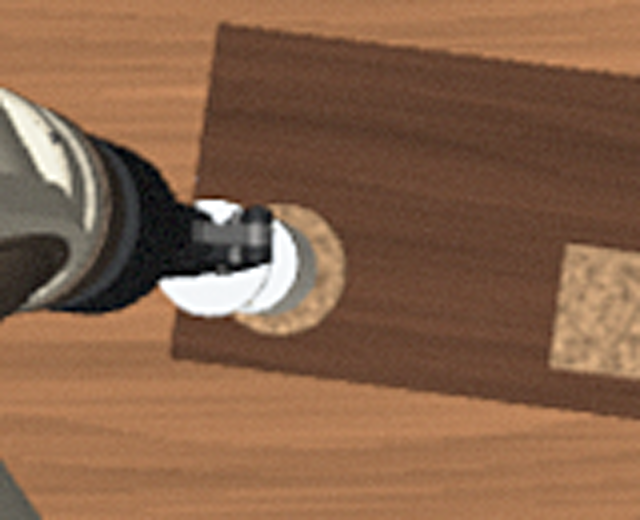

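The lid hangs level above the cup, with its disc at crop (215,255). Lowering it in steps and watching the force.

>>> arm_command(
  motion=[
    [0.1,[-0.02,0,0.3],[0,0,0]],
    [0.1,[0,0,0.25],[0,0,0]],
    [0.1,[0,0,0.1],[0,0,0]],
    [0.1,[0,0,0.05],[0,0,0]],
    [0.1,[0,0,0],[0,0,0]],
    [0.1,[0,0,0.05],[0,0,0]],
    [0.1,[0,0,0],[0,0,0]],
  ],
)

```text
time: 21.92
ee_pos: [0.5275, 0.2953, 0.077]
tcp_rot: [-179.9, -0.0, 179.9]
wrist_force: [0.1, 0.6, -0.4]
opening: 0.0146
```

```bash
python3 go.py .5276 .2952 .0735 180
```

```text
t 21.93 pos [0.5275 0.2953 0.077 ] rpy [-1.7994e+02 -1.0000e-02  1.7985e+02] q [29. 12.  1. 79. -0. 29.] F [ 0.1  0.6 -0.4] open 0.0146
shift units [-0.002 -0.001  0.059] turn units [-0.009 -0.002 -0.024] min rows 1.0
```

>>> arm_command(
  motion=[
    [0.1,[0,0,0.03],[0,0,0]],
    [0.1,[0,0,0.02],[0,0,0]],
    [0.1,[0,0,0.01],[0,0,0]],
    [0.1,[0,0,0],[0,0,0]],
  ],
)

```text
time: 22.42
ee_pos: [0.5274, 0.2952, 0.0733]
tcp_rot: [-179.9, -0.0, 179.8]
wrist_force: [-0.0, -0.2, -0.8]
opening: 0.0147
```

>>> arm_command(
  motion=[
    [0.25,[0,0,0],[0,0,0]],
    [0.35,[0,0,0],[0,0,0]],
    [0.5,[0,0,0],[0,0,0]],
    [0.5,[0,0,0],[0,0,0]],
    [0.5,[0,0,-0.3],[0,0,0]],
    [0.5,[0,0,-0.6],[0,0,0]],
    [0.8,[0,0,-0.6],[0,0,0]],
    [0.8,[0,0,-0.1],[0,0,0]],
    [0.8,[0,0,0],[0,0,0]],
  ],
)

```text
time: 23.55
ee_pos: [0.5277, 0.2955, 0.1702]
tcp_rot: [-180.0, 0.0, 179.9]
wrist_force: [0.6, 0.2, -1.5]
opening: 0.0682
```

```bash
python3 go.py .5594 -.2226 .165 180;  python3 - <<'E'
from h import *
im=viewer.camera("top");cv2.imwrite("pics/top3.png",im);cv2.imwrite("pics/t3.png",cv2.resize(im[110:240,70:230],None,fx=4,fy=4,interpolation=cv2.INTER_CUBIC))
im=viewer.camera("scene");cv2.imwrite("pics/s3full.png",im);cv2.imwrite("pics/s3.png",cv2.resize(im[85:205,240:370],None,fx=5,fy=5,interpolation=cv2.INTER_CUBIC))
E
```

```text
t 23.55 pos [0.5277 0.2955 0.1702] rpy [-1.7998e+02  4.0000e-02  1.7985e+02] q [29. 12. 11. 89. -0. 29.] F [ 0.6  0.2 -1.5] open 0.0682
shift units [-0.551 -8.633  0.091] turn units [-0.004  0.007 -0.025] min rows 13.0
```

View pics/t3.png

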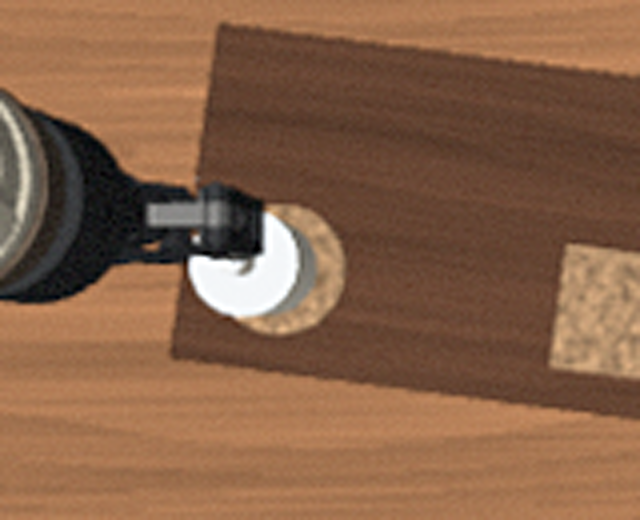

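View pics/s3.png

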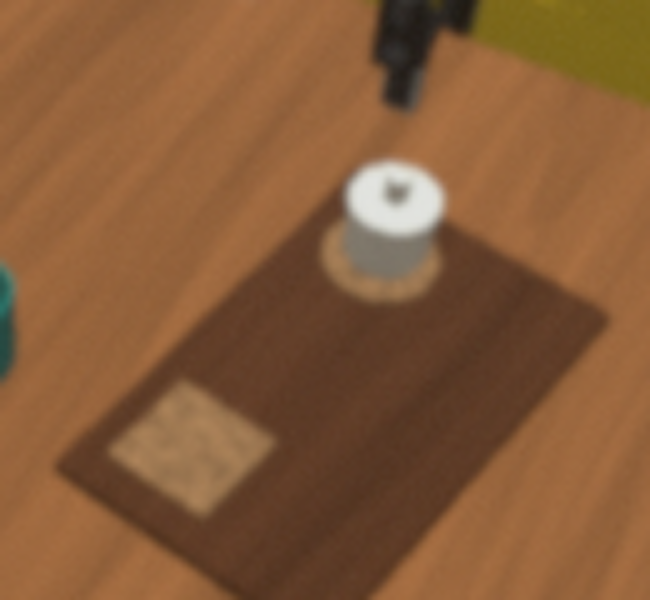

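The lid is seated level: its disc sits flat on the cup at scene crop (395,198), with the cup below it on the cork at (385,258). Both views put the cup about 2.5 mm off centre in +y. That points to a 2.5 mm camera bias, so I'll take 2.5 mm off y for the remaining moves. The tall tin is next.

>>> arm_command(
  motion=[
    [1,[-0.02,-0.35,0],[0,0,0]],
    [1,[-0.04,-0.7,0],[0,0,0]],
    [1,[-0.04,-0.7,0],[0,0,0]],
    [1,[-0.04,-0.7,0],[0,0,0]],
    [1,[-0.04,-0.7,0],[0,0,0]],
    [1,[-0.05,-0.7,0],[0,0,0]],
    [1,[-0.05,-0.7,0],[0,0,0]],
    [1,[-0.05,-0.7,0],[0,0,0]],
    [1,[-0.05,-0.7,0],[0,0,0]],
    [1,[-0.05,-0.7,0],[0,0,0]],
    [1,[-0.05,-0.7,0],[0,0,0]],
    [1,[-0.05,-0.7,0],[0,0,0]],
  ],
)

```text
time: 25.15
ee_pos: [0.5569, -0.1899, 0.1693]
tcp_rot: [-180.0, -0.1, 179.8]
wrist_force: [0.5, 0.2, -0.2]
opening: 0.0856
```

>>> arm_command(
  motion=[
    [1,[-0.02,-0.5,0],[0,0,0]],
    [1,[0,-0.12,0],[0,0,0]],
    [1,[0,0,0],[0,0,0]],
    [1,[0,0,0],[0,0,0]],
  ],
)

```text
time: 25.65
ee_pos: [0.5589, -0.2242, 0.1699]
tcp_rot: [-180.0, -0.0, 179.9]
wrist_force: [0.1, 0.3, 0.1]
opening: 0.0852
```

```bash
python3 go.py .5594 -.2251 .035 180
```

```text
t 25.65 pos [ 0.5589 -0.2242  0.1699] rpy [-1.7995e+02 -3.0000e-02  1.7989e+02] q [-22.  11.  10.  89.  -0. -22.] F [0.1 0.3 0.1] open 0.0852
shift units [-0.009 -0.014  2.248] turn units [-0.008 -0.005 -0.018] min rows 4.0
```

>>> arm_command(
  motion=[
    [1,[-0.01,-0.01,0.5],[0,0,0]],
    [1,[0,0,0.6],[0,0,0]],
    [1,[0,0,0.6],[0,0,0]],
    [1,[0,0,0.35],[0,0,0]],
    [1,[0,0,0.2],[0,0,0]],
    [1,[0,0,0],[0,0,0]],
    [0.4,[0,0,0],[0,0,0]],
    [0.4,[0,0,0],[0,0,0]],
    [0.4,[0,0,0],[0,0,0]],
    [0.4,[0,0,0],[0,0,0]],
    [0.4,[0,0,0],[0,0,0]],
    [0.4,[0,0,0],[0,0,0]],
  ],
  newtons=35,
)

```text
time: 27.15
ee_pos: [0.5603, -0.2259, 0.0362]
tcp_rot: [-179.9, 0.1, 179.8]
wrist_force: [-2.1, 1.4, 5.8]
opening: 0.0512
```

>>> arm_command(
  motion=[
    [0.4,[0,0,-0.2],[0,0,0]],
    [0.4,[0,0,-0.5],[0,0,0]],
    [0.4,[0,0,-0.5],[0,0,0]],
    [0.4,[0,0,-0.4],[0,0,0]],
    [0.4,[0,0,0],[0,0,0]],
  ],
)

```text
time: 27.78
ee_pos: [0.5606, -0.226, 0.1332]
tcp_rot: [-179.9, 0.2, 179.8]
wrist_force: [-0.8, 0.0, -1.9]
opening: 0.0514
```

```bash
python3 go.py .4977 .0942 .13 180
```

```text
t 27.77 pos [ 0.5606 -0.226   0.1332] rpy [-1.7986e+02  1.7000e-01  1.7984e+02] q [-22.  11.   6.  85.  -0. -22.] F [-0.8  0.  -1.9] open 0.0514
shift units [1.063 5.335 0.038] turn units [-0.023  0.028 -0.026] min rows 8.0
```

>>> arm_command(
  motion=[
    [0.4,[0.06,0.3,0],[0,0,0]],
    [0.4,[0.11,0.55,0],[0,0,0]],
    [0.4,[0.11,0.55,0],[0,0,0]],
    [0.4,[0.11,0.55,0],[0,0,0]],
    [0.4,[0.11,0.55,0],[0,0,0]],
    [0.4,[0.11,0.55,0],[0,0,0]],
    [0.4,[0.11,0.55,0],[0,0,0]],
    [0.4,[0.11,0.55,0],[0,0,0]],
    [0.4,[0.11,0.55,0],[0,0,0]],
    [0.4,[0.11,0.55,0],[0,0,0]],
    [0.4,[0,0.08,0],[0,0,0]],
    [0.4,[0,0,0],[0,0,0]],
  ],
)

```text
time: 29.28
ee_pos: [0.4969, 0.0947, 0.1297]
tcp_rot: [-179.9, -0.1, 179.9]
wrist_force: [-0.0, 0.6, -0.9]
opening: 0.0509
```

>>> arm_command(
  motion=[
    [0.4,[0,0,0],[0,0,0]],
  ],
)

```text
time: 29.4
ee_pos: [0.4973, 0.0938, 0.1302]
tcp_rot: [-179.9, -0.1, 179.8]
wrist_force: [-0.1, -0.1, -1.4]
opening: 0.051
```

```bash
python3 go.py .4986 .0942 .0545 180
```

```text
t 29.4 pos [0.4973 0.0938 0.1302] rpy [-1.7993e+02 -6.0000e-02  1.7981e+02] q [11. -2. -8. 84. -0. 11.] F [-0.1 -0.1 -1.4] open 0.051
shift units [-0.022  0.009  1.261] turn units [-0.012 -0.01  -0.032] min rows 2.0
```

>>> arm_command(
  motion=[
    [0.4,[0,0,0.3],[0,0,0]],
    [0.4,[0,0,0.4],[0,0,0]],
    [0.4,[0,0,0.3],[0,0,0]],
    [0.4,[0,0,0.15],[0,0,0]],
    [0.4,[0,0,0.1],[0,0,0]],
    [0.4,[0,0,0],[0,0,0]],
    [0.4,[0,0,0],[0,0,0]],
  ],
)

```text
time: 30.28
ee_pos: [0.4979, 0.0944, 0.0563]
tcp_rot: [-180.0, 0.0, 179.9]
wrist_force: [-0.3, 0.5, -1.1]
opening: 0.0513
```

```bash
python3 go.py .4986 .0942 .0542 180
```

```text
t 30.27 pos [0.4979 0.0944 0.0563] rpy [-1.7995e+02  4.0000e-02  1.7985e+02] q [ 11.  -1. -15.  76.  -0.  11.] F [-0.3  0.5 -1.1] open 0.0513
shift units [-0.012 -0.003  0.034] turn units [-0.008  0.006 -0.025] min rows 1.0
```

>>> arm_command(
  motion=[
    [0.4,[-0.01,0,0.02],[0,0,0]],
    [0.4,[0,0,0.01],[0,0,0]],
    [0.4,[0,0,0],[0,0,0]],
    [0.7,[0,0,0],[0,0,0]],
    [0.8,[0,0,0],[0,0,0]],
    [1,[0,0,0],[0,0,0]],
    [1,[0,0,0],[0,0,0]],
    [1,[0,0,-0.4],[0,0,0]],
    [1,[0,0,-0.6],[0,0,0]],
    [1,[0,0,-0.6],[0,0,0]],
    [1,[0,0,-0.2],[0,0,0]],
    [1,[0,0,0],[0,0,0]],
  ],
)

```text
time: 31.78
ee_pos: [0.4984, 0.0945, 0.1619]
tcp_rot: [-180.0, 0.0, 179.8]
wrist_force: [0.3, 0.3, -0.8]
opening: 0.0856
```

```bash
python3 go.py .563 -.3494 .12 180
```

```text
t 31.77 pos [0.4984 0.0945 0.1619] rpy [-1.7995e+02  2.0000e-02  1.7985e+02] q [11. -2. -4. 87. -0. 11.] F [ 0.3  0.3 -0.8] open 0.0856
shift units [-1.096 -7.394  0.704] turn units [-0.008  0.003 -0.025] min rows 11.0
```

>>> arm_command(
  motion=[
    [1,[-0.05,-0.3,0],[0,0,0]],
    [1,[-0.1,-0.68,0],[0,0,0]],
    [1,[-0.1,-0.68,0],[0,0,0]],
    [1,[-0.1,-0.68,0],[0,0,0]],
    [1,[-0.1,-0.68,0],[0,0,0]],
    [1,[-0.1,-0.68,0],[0,0,0]],
    [1,[-0.1,-0.68,0],[0,0,0]],
    [1,[-0.1,-0.68,0],[0,0,0]],
    [1,[-0.1,-0.68,0],[0,0,0]],
    [1,[-0.1,-0.68,0],[0,0,0]],
    [1,[-0.1,-0.68,0],[0,0,0]],
    [1,[-0.05,-0.29,0],[0,0,0]],
  ],
)

```text
time: 33.28
ee_pos: [0.5617, -0.352, 0.1599]
tcp_rot: [180.0, -0.2, 179.7]
wrist_force: [-0.2, 0.1, -0.1]
opening: 0.0852
```

>>> arm_command(
  motion=[
    [0.85,[0,0,0.4],[0,0,0]],
    [0.85,[0,0,0.3],[0,0,0]],
    [0.85,[0,0,0],[0,0,0]],
  ],
)

```text
time: 33.65
ee_pos: [0.5616, -0.3488, 0.1176]
tcp_rot: [179.9, -0.2, 179.8]
wrist_force: [-0.7, -0.3, -0.2]
opening: 0.0725
```

```bash
python3 go.py .563 -.3494 .006 180;  python3 - <<'E'
from h import *
im=viewer.camera("top");cv2.imwrite("pics/cur.png",im);cv2.imwrite("pics/t4.png",cv2.resize(im[100:240,90:290],None,fx=4,fy=4,interpolation=cv2.INTER_CUBIC))
from m2 import *
do("tin",low,219,188,.093,20);do("lid",low,131,175,.069,22)
E
```

```text
t 33.65 pos [ 0.5616 -0.3488  0.1176] rpy [179.93  -0.23 179.84] q [-32.  20.  15.  85.  -0. -32.] F [-0.7 -0.3 -0.2] open 0.0725
shift units [-0.031 -0.012  1.859] turn units [ 0.011 -0.039 -0.026] min rows 3.0
tin [0.497  0.0973] diam mm 51.8 sd 0.42 kept 0.97
lid [0.5266 0.2976] diam mm 61.7 sd 0.39 kept 1.0
```

View pics/t4.png

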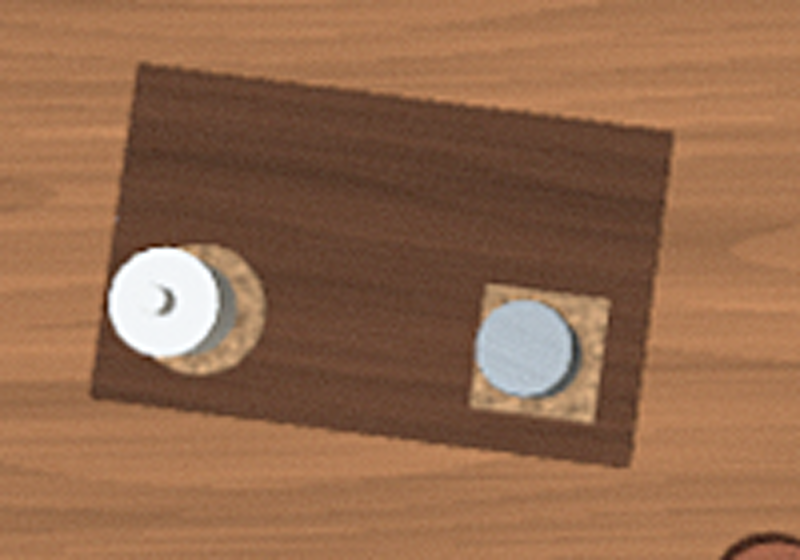

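The tin's top is at (0.497, 0.0973) against the square coaster's (0.4977, 0.0967), so it is centred within 1 mm and the bias is confirmed. The lid is at (0.5266, 0.2976), directly over the cup. Small cup next.

>>> arm_command(
  motion=[
    [0.85,[-0.02,-0.01,0.5],[0,0,0]],
    [0.85,[0,0,0.6],[0,0,0]],
    [0.85,[0,0,0.4],[0,0,0]],
    [0.85,[0,0,0.25],[0,0,0]],
    [0.85,[0,0,0.1],[0,0,0]],
    [0.85,[0,0,0],[0,0,0]],
    [0.3,[0,0,0],[0,0,0]],
    [0.3,[0,0,0],[0,0,0]],
    [0.3,[0,0,0],[0,0,0]],
    [0.3,[0,0,0],[0,0,0]],
    [0.3,[0,0,0],[0,0,0]],
    [0.3,[0,0,0],[0,0,0]],
  ],
  newtons=25,
)

```text
time: 35.2
ee_pos: [0.5646, -0.3503, 0.0104]
tcp_rot: [-179.9, 0.1, 179.8]
wrist_force: [-0.5, -0.5, 6.1]
opening: 0.0398
```

>>> arm_command(
  motion=[
    [0.3,[0,0,-0.2],[0,0,0]],
    [0.3,[0,0,-0.6],[0,0,0]],
    [0.3,[0,0,-0.6],[0,0,0]],
    [0.3,[0,0,-0.6],[0,0,0]],
    [0.3,[0,0,-0.4],[0,0,0]],
    [0.3,[0,0,0],[0,0,0]],
  ],
)

```text
time: 35.95
ee_pos: [0.565, -0.3502, 0.1558]
tcp_rot: [-179.8, 0.2, 179.8]
wrist_force: [0.8, -0.5, -1.0]
opening: 0.0395
```

```bash
python3 go.py .5122 .1934 .15 180
```

```text
t 35.95 pos [ 0.565  -0.3502  0.1558] rpy [-1.7983e+02  1.7000e-01  1.7985e+02] q [-32.  20.  19.  89.  -0. -32.] F [ 0.8 -0.5 -1. ] open 0.0395
shift units [0.904 9.059 0.066] turn units [-0.028  0.028 -0.025] min rows 14.0
```

>>> arm_command(
  motion=[
    [0.3,[0.03,0.3,0],[0,0,0]],
    [0.3,[0.06,0.65,0],[0,0,0]],
    [0.3,[0.06,0.65,0],[0,0,0]],
    [0.3,[0.06,0.65,0],[0,0,0]],
    [0.3,[0.06,0.65,0],[0,0,0]],
    [0.3,[0.06,0.65,0],[0,0,0]],
    [0.3,[0.06,0.65,0],[0,0,0]],
    [0.3,[0.06,0.65,0],[0,0,0]],
    [0.3,[0.06,0.65,0],[0,0,0]],
    [0.3,[0.06,0.65,0],[0,0,0]],
    [0.3,[0.06,0.65,0],[0,0,0]],
    [0.3,[0.06,0.65,0],[0,0,0]],
  ],
)

```text
time: 37.45
ee_pos: [0.5222, 0.0991, 0.1511]
tcp_rot: [-179.9, -0.2, 179.9]
wrist_force: [0.3, 0.1, -1.6]
opening: 0.0397
```

>>> arm_command(
  motion=[
    [0.3,[0.06,0.65,0],[0,0,0]],
    [0.3,[0.06,0.65,0],[0,0,0]],
    [0.3,[0.03,0.31,0],[0,0,0]],
    [0.3,[0,0,0],[0,0,0]],
    [0.3,[0,0,0],[0,0,0]],
  ],
)

```text
time: 38.08
ee_pos: [0.5149, 0.1933, 0.1522]
tcp_rot: [-179.9, -0.1, 179.8]
wrist_force: [0.7, 0.3, -1.1]
opening: 0.0394
```

```bash
python3 go.py .5138 .1934 .0244 180
```

```text
t 38.08 pos [0.5149 0.1933 0.1522] rpy [-1.7991e+02 -6.0000e-02  1.7983e+02] q [21.  4.  0. 86. -0. 21.] F [ 0.7  0.3 -1.1] open 0.0394
shift units [0.016 0.006 2.131] turn units [-0.015 -0.01  -0.028] min rows 4.0
```

>>> arm_command(
  motion=[
    [0.3,[0.03,0,0.4],[0,0,0]],
    [0.3,[0,0,0.5],[0,0,0]],
    [0.3,[0,0,0.5],[0,0,0]],
    [0.3,[0,0,0.4],[0,0,0]],
    [0.3,[0,0,0.2],[0,0,0]],
    [0.3,[0,0,0.07],[0,0,0]],
    [0.3,[0,0,0],[0,0,0]],
    [0.3,[0,0,0],[0,0,0]],
  ],
)

```text
time: 39.08
ee_pos: [0.5139, 0.1939, 0.0295]
tcp_rot: [-180.0, 0.1, 179.8]
wrist_force: [-0.8, -0.3, -1.7]
opening: 0.0394
```

```bash
python3 go.py .5138 .1934 .0247 180
```

```text
t 39.08 pos [0.5139 0.1939 0.0295] rpy [-1.7997e+02  5.0000e-02  1.7984e+02] q [ 21.   6. -11.  73.  -0.  21.] F [-0.8 -0.3 -1.7] open 0.0394
shift units [ 0.002 -0.009  0.079] turn units [-0.005  0.009 -0.027] min rows 1.0
```

>>> arm_command(
  motion=[
    [0.3,[0,0,0.04],[0,0,0]],
    [0.3,[0,0,0.03],[0,0,0]],
    [0.3,[0,0,0.01],[0,0,0]],
    [0.3,[0,0,0],[0,0,0]],
    [0.6,[0,0,0],[0,0,0]],
    [0.7,[0,0,0],[0,0,0]],
    [0.8,[0,0,0],[0,0,0]],
    [0.8,[0,0,-0.4],[0,0,0]],
    [0.8,[0,0,-0.7],[0,0,0]],
    [1,[0,0,-0.7],[0,0,0]],
    [1,[0,0,-0.5],[0,0,0]],
    [1,[0,0,0],[0,0,0]],
  ],
)

```text
time: 40.58
ee_pos: [0.5145, 0.1944, 0.1642]
tcp_rot: [180.0, 0.2, 179.8]
wrist_force: [0.7, 0.5, -0.1]
opening: 0.0853
```

```bash
python3 go.py .4503 -.1138 .163 180
```

```text
t 40.58 pos [0.5145 0.1944 0.1642] rpy [179.97   0.2  179.85] q [21.  4.  2. 87. -0. 21.] F [ 0.7  0.5 -0.1] open 0.0853
shift units [ 1.056 -5.139  0.014] turn units [ 0.005  0.034 -0.026] min rows 8.0
```

>>> arm_command(
  motion=[
    [1,[0.06,-0.3,0],[0,0,0]],
    [1,[0.13,-0.65,0],[0,0,0]],
    [1,[0.13,-0.65,0],[0,0,0]],
    [1,[0.13,-0.65,0],[0,0,0]],
    [1,[0.13,-0.65,0],[0,0,0]],
    [1,[0.13,-0.65,0],[0,0,0]],
    [1,[0.13,-0.65,0],[0,0,0]],
    [1,[0.13,-0.65,0],[0,0,0]],
    [1,[0.08,-0.29,0],[0,0,0]],
    [1,[0,0,0],[0,0,0]],
    [1,[0,0,0],[0,0,0]],
  ],
)

```text
time: 41.95
ee_pos: [0.4491, -0.1141, 0.1613]
tcp_rot: [-180.0, -0.1, 179.8]
wrist_force: [0.2, -0.2, -0.0]
opening: 0.0854
```

```bash
python3 go.py .4503 -.1138 .033 180;  python3 - <<'E'
from h import *
im=viewer.camera("top");cv2.imwrite("pics/cur.png",im);cv2.imwrite("pics/t5.png",cv2.resize(im[100:240,90:290],None,fx=4,fy=4,interpolation=cv2.INTER_CUBIC))
from m2 import *
do("small",low,175,183,.052,16)
E
```

```text
t 41.95 pos [ 0.4491 -0.1141  0.1613] rpy [-1.7997e+02 -8.0000e-02  1.7983e+02] q [-14.  -8. -10.  88.  -0. -14.] F [ 0.2 -0.2 -0. ] open 0.0854
shift units [-0.023  0.006  2.138] turn units [-0.006 -0.014 -0.028] min rows 4.0
small [0.5116 0.1966] diam mm 41.3 sd 0.36 kept 1.0
```

View pics/t5.png

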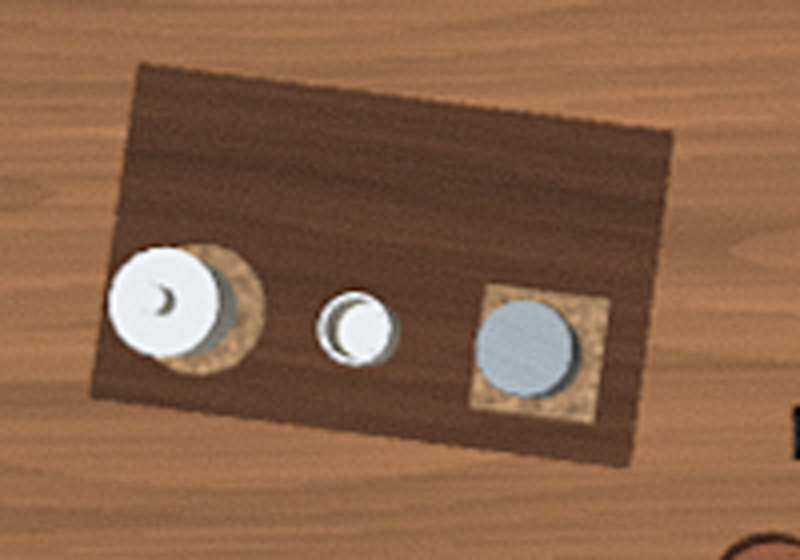

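The small cup is at (0.5116, 0.1966) against the midpoint (0.5122, 0.1959), so it is within 1 mm. Now the small clay pitcher.

>>> arm_command(
  motion=[
    [1,[0,0,0.4],[0,0,0]],
    [1,[0,0,0.6],[0,0,0]],
    [1,[0,0,0.6],[0,0,0]],
    [1,[0,0,0.35],[0,0,0]],
    [1,[0,0,0.19],[0,0,0]],
    [1,[0,0,0],[0,0,0]],
    [0.4,[0,0,0],[0,0,0]],
    [0.4,[0,0,0],[0,0,0]],
    [0.4,[0,0,0],[0,0,0]],
    [0.4,[0,0,0],[0,0,0]],
    [0.4,[0,0,0],[0,0,0]],
    [0.4,[0,0,0],[0,0,0]],
  ],
  newtons=35,
)

```text
time: 43.5
ee_pos: [0.4503, -0.1146, 0.0349]
tcp_rot: [-179.9, 0.1, 179.8]
wrist_force: [-0.6, 0.0, 5.8]
opening: 0.0536
```

>>> arm_command(
  motion=[
    [0.4,[0,0,-0.2],[0,0,0]],
    [0.4,[0,0,-0.6],[0,0,0]],
    [0.4,[0,0,-0.7],[0,0,0]],
    [0.4,[0,0,-0.7],[0,0,0]],
    [0.4,[0,0,-0.4],[0,0,0]],
    [0.4,[0,0,0],[0,0,0]],
  ],
)

```text
time: 44.25
ee_pos: [0.4504, -0.1145, 0.1916]
tcp_rot: [-179.9, 0.2, 179.8]
wrist_force: [0.1, 0.0, -3.8]
opening: 0.0537
```

```bash
python3 go.py .606 .283 .185 180;  python3 - <<'E'
from h import *
im=viewer.camera("scene");cv2.imwrite("pics/s6.png",cv2.resize(im[80:330,130:380],None,fx=2.4,fy=2.4,interpolation=cv2.INTER_CUBIC))
E
```

```text
t 44.25 pos [ 0.4504 -0.1145  0.1916] rpy [-1.7990e+02  1.6000e-01  1.7984e+02] q [-14.  -7.  -7.  91.  -0. -14.] F [ 0.1  0.  -3.8] open 0.0537
shift units [-2.576  6.632  0.106] turn units [-0.017  0.027 -0.026] min rows 11.0
```

View pics/s6.png

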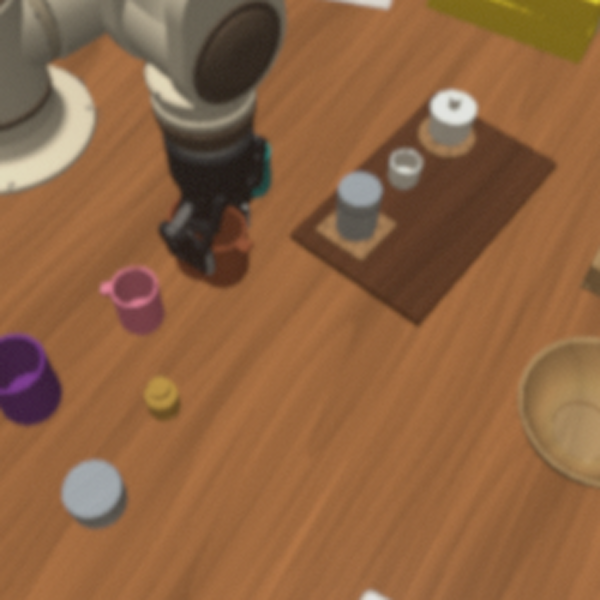

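The pitcher is held upright with its spout still pointing away from the robot, and everything else stands as placed. Carrying it over behind the brewing cup.

>>> arm_command(
  motion=[
    [0.4,[-0.12,0.3,0],[0,0,0]],
    [0.4,[-0.24,0.62,0],[0,0,0]],
    [0.4,[-0.24,0.62,0],[0,0,0]],
    [0.4,[-0.24,0.62,0],[0,0,0]],
    [0.4,[-0.24,0.62,0],[0,0,0]],
    [0.4,[-0.24,0.62,0],[0,0,0]],
    [0.4,[-0.24,0.62,0],[0,0,0]],
    [0.4,[-0.24,0.62,0],[0,0,0]],
    [0.4,[-0.24,0.62,0],[0,0,0]],
    [0.4,[-0.24,0.62,0],[0,0,0]],
    [0.4,[-0.24,0.62,0],[0,0,0]],
    [0.4,[-0.06,0.13,0],[0,0,0]],
  ],
)

```text
time: 45.8
ee_pos: [0.6051, 0.285, 0.1862]
tcp_rot: [-179.9, -0.2, 180.0]
wrist_force: [-0.6, -0.6, -2.7]
opening: 0.0537
```

>>> arm_command(
  motion=[
    [0.4,[0,0,0],[0,0,0]],
    [0.4,[0,0,0],[0,0,0]],
  ],
)

```text
time: 46.05
ee_pos: [0.6052, 0.2821, 0.1888]
tcp_rot: [-179.9, -0.1, 179.8]
wrist_force: [-0.2, -1.0, -2.3]
opening: 0.0539
```

```bash
python3 go.py .606 .283 .0495 180
```

```text
t 46.05 pos [0.6052 0.2821 0.1888] rpy [-1.7991e+02 -6.0000e-02  1.7981e+02] q [25. 21. 25. 93. -0. 25.] F [-0.2 -1.  -2.3] open 0.0539
shift units [-0.016  0.018  2.322] turn units [-0.015 -0.01  -0.032] min rows 4.0
```

>>> arm_command(
  motion=[
    [0.4,[0,0.02,0.4],[0,0,0]],
    [0.4,[0,0,0.6],[0,0,0]],
    [0.4,[0,0,0.6],[0,0,0]],
    [0.4,[0,0,0.4],[0,0,0]],
    [0.4,[0,0,0.2],[0,0,0]],
    [0.4,[0,0,0.07],[0,0,0]],
    [0.4,[0,0,0],[0,0,0]],
    [0.4,[0,0,0],[0,0,0]],
  ],
)

```text
time: 47.05
ee_pos: [0.6059, 0.2844, 0.0542]
tcp_rot: [-180.0, 0.1, 179.8]
wrist_force: [-0.0, 0.2, -3.6]
opening: 0.0539
```

```bash
python3 go.py .606 .283 .049 180
```

```text
t 47.05 pos [0.6059 0.2844 0.0542] rpy [-1.7998e+02  7.0000e-02  1.7984e+02] q [25. 21. 10. 78. -0. 25.] F [-0.   0.2 -3.6] open 0.0539
shift units [-0.001 -0.023  0.087] turn units [-0.003  0.011 -0.026] min rows 1.0
```

>>> arm_command(
  motion=[
    [0.4,[0,-0.02,0.04],[0,0,0]],
    [0.4,[0,0,0.03],[0,0,0]],
    [0.4,[0,0,0.01],[0,0,0]],
    [0.4,[0,0,0],[0,0,0]],
  ],
)

```text
time: 47.55
ee_pos: [0.6056, 0.283, 0.049]
tcp_rot: [-180.0, 0.0, 179.8]
wrist_force: [-2.3, -2.4, 5.0]
opening: 0.0534
```

```bash
python3 go.py .606 .283 .049 180
```

```text
t 47.55 pos [0.6056 0.283  0.049 ] rpy [-1.7995e+02  3.0000e-02  1.7984e+02] q [25. 21.  9. 78. -0. 25.] F [-2.3 -2.4  5. ] open 0.0534
shift units [-0.006  0.     0.   ] turn units [-0.008  0.005 -0.026] min rows 1.0
```

Contact at 5 N on the board. Releasing and backing off upward.

>>> arm_command(
  motion=[
    [0.7,[0,0,0],[0,0,0]],
    [0.8,[0,0,0],[0,0,0]],
    [1,[0,0,0],[0,0,0]],
    [1,[0,0,0],[0,0,0]],
    [1,[0,0,-0.4],[0,0,0]],
    [1,[0,0,-0.7],[0,0,0]],
    [1,[0,0,-0.7],[0,0,0]],
    [1,[0,0,-0.7],[0,0,0]],
    [1,[0,0,0],[0,0,0]],
  ],
)

```text
time: 48.68
ee_pos: [0.6067, 0.2837, 0.2024]
tcp_rot: [179.9, 0.3, 179.9]
wrist_force: [1.1, 0.0, 0.2]
opening: 0.0854
```

>>> arm_command(
  motion=[
    [1,[0.3,-0.4,0],[0,0,0]],
    [1,[0.3,-0.6,0],[0,0,0]],
    [1,[0.3,-0.6,0],[0,0,0]],
    [1,[0.3,-0.6,0],[0,0,0]],
    [1,[0.3,-0.6,0],[0,0,0]],
    [1,[0.3,-0.6,0],[0,0,0]],
    [1,[0.3,-0.6,0],[0,0,0]],
    [1,[0.3,-0.6,0],[0,0,0]],
    [1,[0.2,-0.4,0],[0,0,0]],
    [1,[0,0,0],[0,0,0]],
  ],
)

```text
time: 49.92
ee_pos: [0.4479, -0.0176, 0.1981]
tcp_rot: [-179.9, -0.0, 179.7]
wrist_force: [1.2, -1.0, 0.1]
opening: 0.0856
```

```bash
python3 go.py .5268 .295 .025 180;  python3 - <<'E'
from h import *
im=viewer.camera("top");cv2.imwrite("pics/cur.png",im);cv2.imwrite("pics/t7.png",cv2.resize(im[90:240,80:280],None,fx=4,fy=4,interpolation=cv2.INTER_CUBIC))
im=viewer.camera("scene");cv2.imwrite("pics/s7.png",cv2.resize(im[90:230,230:380],None,fx=4,fy=4,interpolation=cv2.INTER_CUBIC))
from m2 import *
print(proj("top",[.606,.2857,.084]))
lid=do("lid",low,131,175,.069,22)
p=do("pit",pm,*proj("top",[.606,.2857,.084]).round().astype(int).tolist(),.084,22,False)
a=np.deg2rad(-8.35);B=np.array([[np.cos(a),np.sin(a)],[-np.sin(a),np.cos(a)]])
for n,c in(("lid",[.5268,.295]),("cup->pit",lid)): print(n,(B@(p-c)*1000).round(1))
E
```

```text
t 49.92 pos [ 0.4479 -0.0176  0.1981] rpy [-1.7993e+02 -4.0000e-02  1.7971e+02] q [-2. -9. -8. 92. -0. -2.] F [ 1.2 -1.   0.1] open 0.0856
shift units [-1.29   5.219  2.878] turn units [-0.011 -0.006 -0.048] min rows 9.0
[133.46447228 138.00957779]
lid [0.527  0.2977] diam mm 60.7 sd 0.42 kept 0.92
pit [0.6041 0.2783] diam mm 67.6 sd 2.55 kept 0.6
lid [78.9 -5.3]
cup->pit [79.1 -8. ]
```

View pics/t7.png

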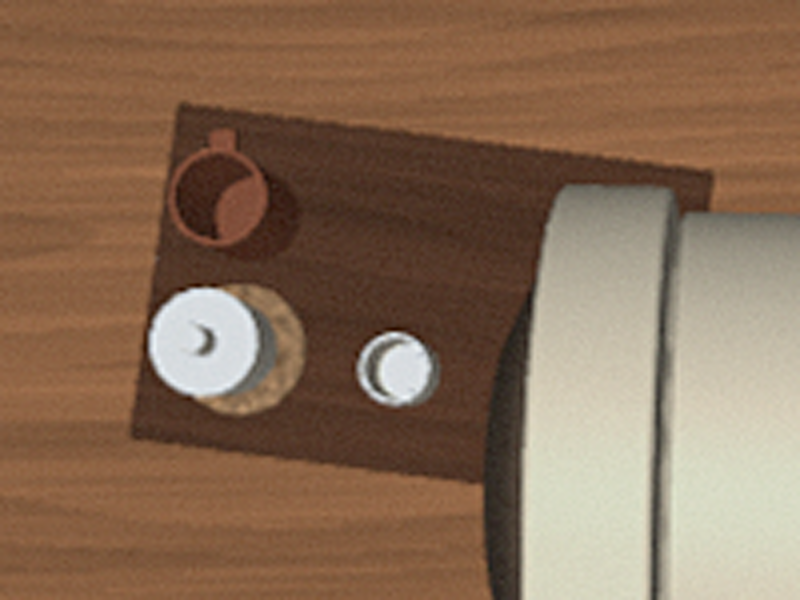

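View pics/s7.png

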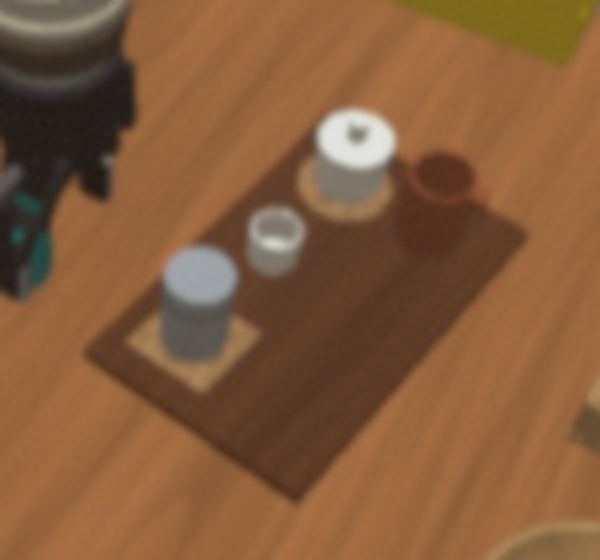

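The automatic pitcher fit is invalid: the mask took in the shaded side, giving 67.6 mm. By eye the rim spans crop 168–269 by 147–248. I'll fit the bright rim only.

Run:
```python
from m2 import *
print([ray("top",134.2,139.0,.084).round(4)], hsv[139,122:148].tolist())
for t in (100,110,120):
    p=do("pit",M((H<=11)&(V>t)&(S>90)),134,141,.084,16)
lid=do("lid",low,131,175,.069,22)
a=np.deg2rad(-8.35);B=np.array([[np.cos(a),np.sin(a)],[-np.sin(a),np.cos(a)]])
print("cup->pit",(B@(p-np.array([.5269,.2977]))*1000).round(1),"coaster->pit",(B@(p-np.array([.5268,.295]))*1000).round(1))
cv2.imwrite("pics/v7.png",cv2.resize(vis[460:680,430:680],None,fx=2,fy=2))
```

```text
[array([0.6038, 0.2841, 0.084 ])] [[9, 133, 119], [8, 147, 109], [12, 180, 44], [8, 149, 60], [9, 159, 64], [8, 157, 65], [8, 165, 62], [6, 129, 67], [11, 189, 62], [9, 167, 61], [8, 152, 67], [8, 151, 66], [6, 145, 67], [10, 151, 105], [8, 136, 135], [8, 135, 134], [9, 143, 125], [9, 141, 125], [9, 136, 129], [9, 139, 128], [8, 133, 130], [9, 143, 125], [9, 135, 130], [9, 137, 140], [9, 152, 116], [15, 168, 50]]
pit [0.5976 0.2718] diam mm 31.9 sd 2.75 kept 0.76
pit [0.5988 0.2727] diam mm 32.8 sd 2.48 kept 0.65
pit [0.597  0.2715] diam mm 28.2 sd 2.02 kept 0.67
lid [0.527  0.2977] diam mm 60.7 sd 0.42 kept 0.92
cup->pit [ 73.1 -15.8] coaster->pit [ 72.8 -13.1]
```

View pics/v7.png

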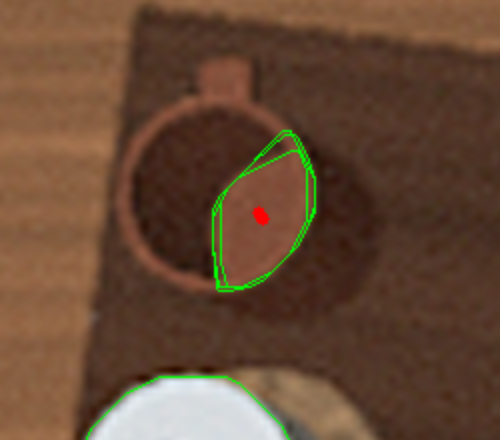

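By eye the pitcher rim spans 118–316 by 95–292 in the last crop, which puts its centre at (0.604, 0.284). In the board frame that is 78 mm behind the cup and 2 mm to one side, so it clears the round coaster by about 13 mm. Everything stands upright, the lid is seated level and the gripper is clear. Handing in.

Run:
```python
from workcell import bot
print(bot.job_done()); print(bot.get_obs()["time"])
```

```text
the job is handed in; nothing more can be done
None
the job is handed in; nothing more can be done
```

The tea tasting is set out on the board and handed in at about 50 s of the 131 s allowed. I placed things in the order asked: brewing cup, lid, tall tin, small cup, clay pitcher.

| Item | Last check, top camera |
|---|---|
| Brewing cup | on the round coaster, about 2.7 mm off centre towards the left |
| Lid | seated level, within 1 mm of the cup's centre |
| Tall tin | within 1 mm of the square coaster's centre |
| Small cup | within 1 mm of the midpoint between the coasters |
| Pitcher | about 78 mm behind the cup and 2 mm to one side, about 13 mm clear of the round coaster |

- **Cup offset:** it came from a camera bias of about 2.5 mm in y, which I only found after placing the cup. I corrected for it on the tall tin, small cup and pitcher, but left the cup because re-gripping it with the lid on was riskier.
- **Pitcher measurement:** the automatic fits of the placed pitcher failed (67.6 mm and about 30 mm across against a true 54 mm). Its position is therefore read by eye from an enlarged crop, good to about 1–2 mm.
- **Wrong turn at the start:** my first turn ran the last joint to the 180° end of its range, which tilted and shifted the tool in free air. I turned it back; nothing was touched.
- **Bystanders:** I never moved to the short tin or the brass weight. Both looked unmoved when last in view, just before I placed the pitcher.

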